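# Lock the bar safe with its two-key chord

### The job

Lock the bar safe: with the fingertips push its drawer fully home, then press its two round keys down together, one fingertip on each, hold both fully down for about three seconds, and let both come up again. Do not press the square key or press the keys before the drawer is home, and leave the glasses, jigger, bottle, stopper and scoop where they are: nothing is to be picked up.

Things in the scene. Friction and masses are not known exactly. Their poses are not given: they have to be found in the camera images.
- safe: Low grey steel bar safe, fixed, 220 mm deep (its x) x 260 mm wide (its y) x 105 mm high; origin at the centre of its underside. Its x axis points from its drawer front (towards the robot) to its back, y to its left, z up. On its flat top: a row of two round keys and one square key along the front half, a scoop and a stopper on the back half.
- drawer (a joint): How far the safe's one drawer is open, in m: 0 fully home, grows as it slides out towards the safe's -x; starts 0.03 to 0.055. Slides with about 2 N of friction, stays where left, stops dead at 0. No catch.
- drawer_front (a point): Centre of the outer face of the drawer's dark wooden front panel, 60 mm above the sideboard; moves with the drawer. The panel is flat, 250 mm wide, reaches from 10 to 88 mm above the sideboard and is 30 mm thick; fully home it still stands 30 mm proud of the safe's case. Axes as the safe's: push along +x.
- key_left_top (a point): Left (+y) round key (seen from the robot) on the safe's top: a short spring plunger of white plastic, 25 mm diameter, in a black round housing 41 mm across. Key top 129 mm above the sideboard when up, housing top 117 mm. Site at the centre of its top face, going down with it. The two round keys stand 70 mm apart, centre to centre, along the safe's y, 60 mm in front (-x) of the safe's centre.
- key_right_top (a point): Right (-y) round key (seen from the robot) on the safe's top: a short spring plunger of white plastic, 25 mm diameter, in a black round housing 41 mm across. Key top 129 mm above the sideboard when up, housing top 117 mm. Site at the centre of its top face, going down with it. The two round keys stand 70 mm apart, centre to centre, along the safe's y, 60 mm in front (-x) of the safe's centre.
- key_left (a joint): Travel of the left round key in m: 0 up, 0.008 fully down. A spring pushes back, from 1.2 N at first touch to 4 N fully down, and lifts the key when let go; anything past 0.006 counts as down.
- key_right (a joint): Travel of the right round key in m: 0 up, 0.008 fully down. A spring pushes back, from 1.2 N at first touch to 4 N fully down, and lifts the key when let go; anything past 0.006 counts as down.
- key_square_top (a point): Square key, 22 mm wide, same plastic, its top 126 mm above the sideboard, 70 mm to the right (-y) of the right round key; point at the centre of its top face. Not to be pressed.
- key_square (a joint): Travel of the square key in m: 0 up, 0.006 down.
- susan: Two-tier lazy susan of pale wood beside the safe (left or right of it); lower disc 260 mm across with its top 30 mm above the sideboard, upper disc 160 mm across with its top at 152 mm; turns freely. Origin at the centre of its underside on the sideboard. Bystander.
- glass0: Small clear shot glass, 48 mm across, 62 mm tall, 110 g, loose, standing on the lazy susan's lower tier; origin at the centre of its underside. Bystander: leave where it is.
- glass1: Small clear shot glass, 48 mm across, 62 mm tall, 110 g, loose, standing on the lazy susan's lower tier; origin at the centre of its underside. Bystander: leave where it is.
- glass2: Small clear shot glass, 48 mm across, 62 mm tall, 110 g, loose, standing on the lazy susan's lower tier; origin at the centre of its underside. Bystander: leave where it is.
- glass3: Small clear shot glass, 48 mm across, 62 mm tall, 110 g, loose, standing on the lazy susan's upper tier; origin at the centre of its underside. Bystander: leave where it is.
- jigger: Steel hourglass jigger, 46 mm across, 75 mm tall, loose, on the lazy susan's upper tier; origin at the centre of its underside. Bystander.
- rum: Sealed amber rum bottle, 74 mm across, 250 mm tall, 1.1 kg, loose, standing on the sideboard at the left; origin at the centre of its underside. Bystander.
- stopper: Glass decanter stopper, 36 mm across, 50 mm tall, loose, standing on the back half of the safe's top; origin at the centre of its underside. Bystander.
- scoop: Red plastic scoop, 46 mm wide, about 140 mm long, 27 mm high, loose, lying along the safe's y on the back half of its top; origin on its underside near the bowl's closed end. Bystander.

How it is judged:
On the way, in this order (a step that is already met when the one before it is completed fails the run):
1. the drawer is pushed fully home (value of joint drawer below 0.004 m), for 0.2 s.
2. both round keys are held down together by the fingers for 2.5 s, the drawer home (value of joint each of key_left, key_right above 0.006 m and value of joint drawer below 0.005 m and contact force between the fingers and key_left above 0.3 N and contact force between the fingers and key_right above 0.3 N), for 2.5 s.
At the end, for the whole second after the job is handed in: The drawer is home (within 5 mm), both round keys and the square key are up (within 2 mm), and every loose thing stands upright within 30 mm of where it started (value of joint drawer below 0.005 m and value of joint each of key_left, key_right, key_square below 0.002 m and distance of each of glass0, glass1, glass2, glass3, jigger, rum, stopper, scoop from where it was at the start of the episode below 0.03 m and angle between each of glass0, glass1, glass2, glass3, jigger, rum, stopper, scoop's own z axis and vertical below 0.2 rad); the robot touches nothing.
It fails at once if one round key is down while the other is still up (not pressed together) ((value of joint key_left above 0.006 m and value of joint key_right below 0.002 m) or (value of joint key_right above 0.006 m and value of joint key_left below 0.002 m)).
It fails at once if a round key is pressed while the drawer is open (value of joint drawer above 0.008 m and value of joint any of key_left, key_right above 0.006 m).
It fails at once if the square key is pressed (value of joint key_square above 0.004 m).
It fails at once if a loose thing is lifted, carried, knocked over or shifted by more than 30 mm (distance of any of glass0, glass1, glass2, glass3, jigger, rum, stopper, scoop from where it was at the start of the episode above 0.03 m or angle between any of glass0, glass1, glass2, glass3, jigger, rum, stopper, scoop's own z axis and vertical above 0.5 rad).
It also fails if it takes over 56 s, if anything falls off the work surface, if the arm or the gripper's body presses on something with over 40 N, if the wrist force passes 120 N, or if a joint passes its speed limit or range.

### The arm

A 7-joint arm with a two-finger parallel gripper is mounted at the origin on the work surface. World frame = base frame: x ahead of the robot, y to its left, z up, the work surface at z = 0. Lengths are in m, angles in rad, forces in N, time in s.
With the tool pointing down it reaches from about 0.35 to 0.775 m from the base axis. Payload 3.1 kg.
Tool frame: the origin (TCP) lies at the very end of the fingers, on their centre line; the grasp point (between the pads) lies 19 mm behind it; z points along the fingers, y is the direction in which the jaws open and shut (so a half turn about z gives the same grasp; the last joint's range is limited). The gripper opens to 85 mm and grips with 20 to 120 N. Pads are 22 mm wide; open, the fingers measure 114 mm over their backs; the gripper's body (76 mm by 85 mm) begins 54 mm behind the grasp point. The pads swing forward as they close: fully open they stand 13 mm farther back than shut.
Start: joints at [-1.275, 0.311, 0.014, 1.512, -0.004, 1.319, -0.027], TCP at [0.182, 0.519, 0.231] pointing down, gripper open.
Joint ranges: [-2.7, 2.7], [-0.3, 1.91], [-1.27, 1.3], [0.12, 2.57], [-1.44, 4.58], [0.2, 2.03], [-3.05, 3.05]. Speed limits (rad/s): [2.79, 2.79, 3.14, 3.14, 3.14, 3.14, 3.14].

### API

Orientations are given as a unit quaternion [x, y, z, w].
In Python, from cell import readout, eyes, r gives the robot as it stands. The module is installed in compiled form; this text tells all that it offers.
- The arm moves only by the shell command python3 -m handwheel 'ROWS' [FORCE]. ROWS is a JSON object of lists of equal length, an entry for each row: "delta_pos": the shift along the tool's x, y, z in mm, a list of three; "rot": the turn, a rotation vector about the tool's x, y, z in rad, a list of three; "gripper": the closure, from -1 (fully open) to 1 (shut). A call has 1 to 20 rows; each row shifts and turns the commanded pose from where the row before left it, along the tool's axes as they then stand; what a row does not reach is not made up. A row lasts 1/8 s, in which the tool goes at most 62.5 mm and 10.7 degrees, less where a joint would pass 70% of its speed; a pose out of reach is approached as far as the arm can. A call is refused whole if a number of a shift passes 62.5 or a number of a turn 0.188, either way. A call with a gripper value outside its range is refused whole. The fingers move at their own pace and stop on an object; FORCE is the grip in N (left out, the last holds). Time passes only in rows, so rows that do not move let the fingers close. It gives the time, the measured TCP pose, the force and the opening at its end, in the units of the state.
- readout.get_state(): the state, without advancing time (a new reading comes with each control period).
- eyes.snapshot(name): name is "side" or "top" or "wrist"; returns a dict with "image" (384x512x3 uint8, blue, green, red), "mtx" (3x3 intrinsics, pixels), "rvec" (rotation vector, rad) and "tvec" (3), from world to camera coordinates, as OpenCV has them; the wrist camera has in their place "tool_from_camera" (4x4, takes a point from camera to tool coordinates, whose origin is the TCP and whose axes are the flange's). Camera axes: x right, y down, z forward; pixel columns grow to the right and rows downward; lengths in m; the calibration is good to about 2 mm. A picture is of the moment at which its call begins: read the wrist's pose just before it. There is no depth.
- r.job_done(): hands the job in, once; it reports no verdict.
The state is a dict: "time_s": time; "qpos": joint angles; "qd": joint speeds; "effort": joint torques, N m; "ee_pos": TCP position; "orientation": TCP orientation; "contact_force": force on the tool from outside, world axes, zero at the start; "moment": the same for the moment, N m; "opening": opening from 0.0 (shut) to 1.0 (fully open).
Only numpy, scipy, OpenCV 4.12 (cv2) and the standard library are available. Lean on these libraries where they do the work, as an engineer would, in place of code of your own. Each camera call takes 0.05 s, during which the arm holds its last target. There are 200 camera calls.

## Working session

There is one attempt and no reset: what is moved stays moved. The work goes in short steps, Python scripts to look and compute and a shell command to move; the robot and the scene stay as the last step left them, time stands still between calls to the robot, and variables do not carry over. Pictures are saved under pics/ and viewed, about 8 in all and at most 12, crops included, and the job is handed in when it is done.

```bash
mkdir -p pics; cat > h.py <<'E'
from cell import readout, eyes, r
import numpy as np, cv2
def snap(n,f):
    s=eyes.snapshot(n); cv2.imwrite('pics/'+f,s['image']); return s
E
python3 - <<'E'
from h import *
import pickle
s=readout.get_state();print(s)
d={n:snap(n,n+'0.png') for n in('top','side')}
pickle.dump(d,open('c.pkl','wb'))
for n in d: 
  R=cv2.Rodrigues(d[n]['rvec'])[0];print(n,-R.T@np.ravel(d[n]['tvec']),d[n]['mtx'].tolist(),R[2])
E
```

```text
{'time_s': 0.0, 'qpos': array([-1.27470717,  0.31171981,  0.01400665,  1.51307364, -0.00438552,
        1.31921452, -0.02719818]), 'qd': array([-0.0011173 ,  0.00032763, -0.00090146, -0.00122534,  0.0009089 ,
        0.00117533, -0.00031071]), 'effort': array([-3.00765605e-04, -3.79917598e+01,  1.45653994e-01, -2.30594051e+01,
        1.20980566e-02,  1.36264067e-02, -1.01148359e-06]), 'ee_pos': array([0.18202635, 0.51821805, 0.23021765]), 'orientation': array([ 1.68059024e-01,  9.85776213e-01, -1.18378849e-03, -1.43170532e-04]), 'contact_force': array([ 0.57004344, -0.24129975,  0.30840244]), 'moment': array([-0.02569397, -0.01132386,  0.07116257]), 'opening': 1.0005525891654337}
top [0.41330167 0.04548023 1.40207461] [[377.5607860583126, 0.0, 249.81681883325348], [0.0, 377.5607860583126, 186.39167650131395], [0.0, 0.0, 1.0]] [ 0.17324372  0.00316522 -0.9848739 ]
side [ 0.53660302 -1.03732424  0.86857938] [[416.88343084463924, 0.0, 252.26954963485053], [0.0, 416.88343084463924, 193.2245954942595], [0.0, 0.0, 1.0]] [ 0.07212242  0.81966088 -0.56829076]
```

View pics/top0.png

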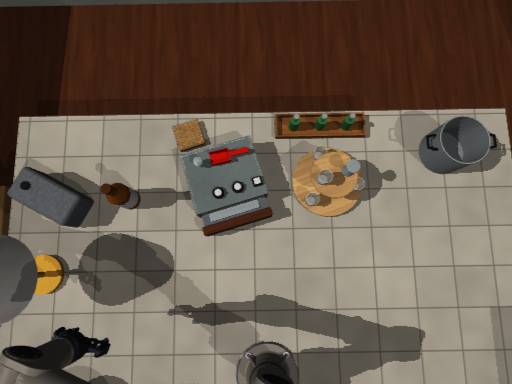

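View pics/side0.png

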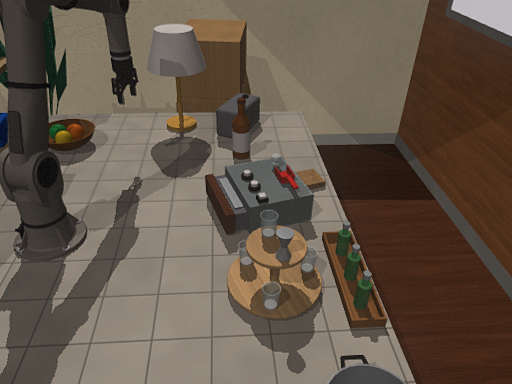

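The top view shows the round keys near (218,192) and (238,187), the square key near (257,182), and the drawer front running from (203,228) to (272,213). In the side view the keys are near (247,174), (254,185) and (262,197).

```bash
cat >> h.py <<'E'
def ray(c,uv,z):
    R=cv2.Rodrigues(c['rvec'])[0];o=-R.T@np.ravel(c['tvec'])
    d=R.T@np.linalg.inv(c['mtx'])@np.array([uv[0],uv[1],1.]);return o+d*(z-o[2])/d[2]
def proj(c,p): return cv2.projectPoints(np.array(p,float).reshape(-1,3),c['rvec'],c['tvec'],c['mtx'],None)[0].reshape(-1,2)
def blobs(c,guess,thr=170,w=8):
    out=[]
    for u,v in guess:
        p=c['image'][v-w:v+w+1,u-w:u+w+1].astype(float).min(2); m=np.clip(p-thr*0.6,0,None)*(p>thr*0.6)
        n,l,s,ce=cv2.connectedComponentsWithStats((p>thr*0.6).astype(np.uint8)); k=1+np.argmin(np.hypot(*(ce[1:]-w).T)-0*s[1:,4]); m=m*(l==k)
        y,x=np.indices(p.shape); out.append((u-w+(m*x).sum()/m.sum(), v-w+(m*y).sum()/m.sum(), int(s[k,4])))
    return out
E
python3 - <<'E'
from h import *
import pickle
d=pickle.load(open('c.pkl','rb'))
G={'top':[(218,192),(238,187),(257,182)],'side':[(247,174),(254,185),(262,197)]}
for n in G:
  b=blobs(d[n],G[n]); P=[ray(d[n],x,z) for x,z in zip(b,(.129,.129,.126))]
  print(n,np.round(b,1).tolist(),np.round(P,4).tolist(),[np.linalg.norm(P[i+1]-P[i]).round(4) for i in(0,1)])
t=d['top']
for uv,z in [((203,229),.088),((272,213),.088),((330,180),.152),((312,199),.092),((43,275),0),((130,200),0)]: print(uv,ray(t,uv,z).round(3))
a=cv2.resize(t['image'][130:250,160:300],None,fx=5,fy=5,interpolation=2); cv2.imwrite('pics/crop1.png',a)
E
```

```text
top [[217.4, 191.9, 41.0], [237.0, 186.0, 38.0], [256.5, 180.2, 40.0]] [[0.6201, 0.1605, 0.129], [0.6394, 0.0936, 0.129], [0.6589, 0.0261, 0.126]] [np.float64(0.0697), np.float64(0.0703)]
side [[246.7, 171.2, 28.0], [253.9, 181.9, 31.0], [261.7, 194.3, 34.0]] [[0.6213, 0.1605, 0.129], [0.6407, 0.0935, 0.129], [0.66, 0.0265, 0.126]] [np.float64(0.0698), np.float64(0.0698)]
(203, 229) [0.497 0.214 0.088]
(272, 213) [ 0.549 -0.026  0.088]
(330, 180) [ 0.65  -0.221  0.152]
(312, 199) [ 0.595 -0.167  0.092]
(43, 275) [0.346 0.807 0.   ]
(130, 200) [0.616 0.501 0.   ]
```

View pics/crop1.png

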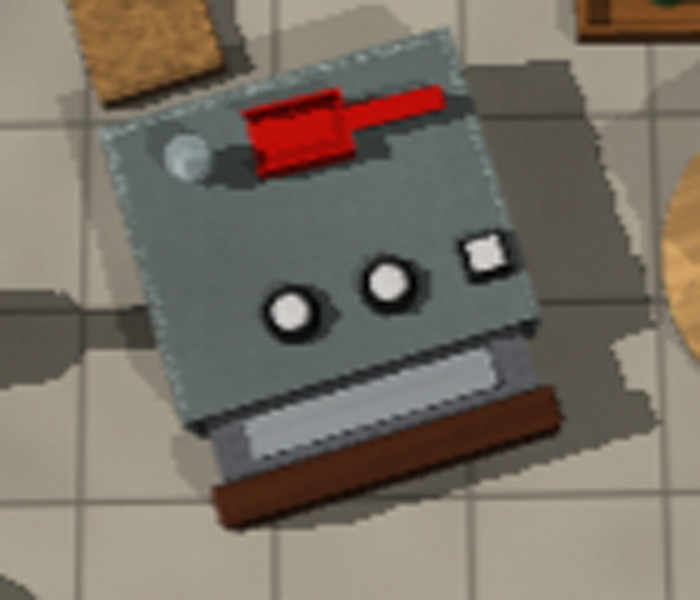

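The keys measured in the two views agree to 1.3 mm, and the key spacing comes out at 69.7 mm. That gives a safe yaw of about 0.28 rad. I'll align the tool's y with the safe's y, set the jaws so the fingertips are about 70 mm apart, and move in front of the drawer.

```bash
cat >> h.py <<'E'
from scipy.spatial.transform import Rotation as Ro
L=np.array([.6207,.1605,.129]);K=np.array([.640,.0935,.129])
ys=(L-K)/np.linalg.norm(L-K);xs=np.array([ys[1],-ys[0],0]);C=(L+K)/2+.06*xs;C[2]=0
def rep():
    s=readout.get_state();T=Ro.from_quat(s['orientation']).as_matrix();p=s['ee_pos']
    q=p-C;print('t%.2f'%s['time_s'],'safe xyz mm',np.round([q@xs*1e3,q@ys*1e3,p[2]*1e3],1),'F(safe)',np.round([s['contact_force']@xs,s['contact_force']@ys,s['contact_force'][2]],2),'open%.3f'%s['opening'])
    W=np.column_stack([-xs,ys,[0,0,-1]]);print('rot to align (tool)',Ro.from_matrix(T.T@W).as_rotvec().round(4),'q',s['qpos'].round(2))
    return s,T
def go(x,y,z):
    s,T=rep();p=C+x*xs+y*ys;p[2]=z;print('delta tool mm',(T.T@(p-s['ee_pos'])*1e3).round(1))
E
python3 -m handwheel '{"delta_pos":[[0,0,0],[0,0,0],[0,0,0],[0,0,0],[-11.4,-41.7,0],[-11.4,-41.7,0],[-11.4,-41.7,0],[-11.4,-41.7,0],[-11.4,-41.7,0],[-11.4,-41.7,0],[-11.4,-41.7,0],[-11.4,-41.7,0],[-11.4,-41.7,0],[-11.4,-41.7,0],[-11.4,-41.7,0],[-11.4,-41.7,0],[0,0,0],[0,0,0],[0,0,0]],"rot":[[0,0,-0.155],[0,0,-0.155],[0,0,-0.155],[0,0,-0.155],[0,0,0],[0,0,0],[0,0,0],[0,0,0],[0,0,0],[0,0,0],[0,0,0],[0,0,0],[0,0,0],[0,0,0],[0,0,0],[0,0,0],[0,0,0],[0,0,0],[0,0,0]],"gripper":[-0.3,-0.3,-0.3,-0.3,-0.3,-0.3,-0.3,-0.3,-0.3,-0.3,-0.3,-0.3,-0.3,-0.3,-0.3,-0.3,-0.3,-0.3,-0.3]}'
python3 - <<'E'
from h import *
go(-.246,0,.065)
w=snap('wrist','w1.png');print(w['mtx'].tolist(),w['tool_from_camera'].round(3).tolist())
E
```

```text
time_s: 2.48
ee_pos: [0.4523, 0.0779, 0.2311]
orientation: [-0.142, 0.99, 0.0, -0.0]
contact_force: [-0.3, -0.1, -0.2]
opening: 0.651
t2.48 safe xyz mm [-244.6    2.1  231.1] F(safe) [-0.35 -0.02 -0.2 ] open0.651
rot to align (tool) [ 0.0007 -0.0006  0.0045] q [-0.52  0.12  0.35  1.75 -0.05  1.27  1.7 ]
delta tool mm [  1.3  -2.2 166.1]
[[293.44119696569135, 0.0, 257.09938003298157], [0.0, 293.44119696569135, 190.41916529844895], [0.0, 0.0, 1.0]] [[0.0, -0.952, -0.307, 0.077], [1.0, 0.0, -0.0, -0.001], [0.001, -0.307, 0.952, -0.143], [0.0, 0.0, 0.0, 1.0]]
```

View pics/w1.png

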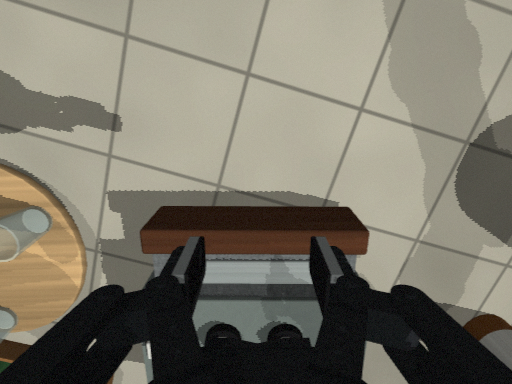

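The wrist view shows the fingertips at about u = 196 and u = 319, v = 243, straddling the centre line at roughly ±34 mm. That is right for the keys. Next I descend in front of the panel.

```bash

python3 -m handwheel '{"delta_pos":[[0.6,-1.1,28],[0.6,-1.1,28],[0,0,28],[0,0,28],[0,0,28],[0,0,26],[0,0,0],[-8,0,0],[-8,0,0],[-8,0,0],[-8,0,0],[-8,0,0],[-8,0,0],[0,0,0],[0,0,0]],"rot":[[0,0,0.0045],[0,0,0],[0,0,0],[0,0,0],[0,0,0],[0,0,0],[0,0,0],[0,0,0],[0,0,0],[0,0,0],[0,0,0],[0,0,0],[0,0,0],[0,0,0],[0,0,0]],"gripper":[-0.3,-0.3,-0.3,-0.3,-0.3,-0.3,-0.3,-0.3,-0.3,-0.3,-0.3,-0.3,-0.3,-0.3,-0.3]}'
python3 - <<'E'
from h import *
go(-.151,0,.065)
E
```

```text
time_s: 4.4
ee_pos: [0.4984, 0.087, 0.0652]
orientation: [-0.138, 0.99, -0.0, -0.0]
contact_force: [-0.2, 0.1, 1.1]
opening: 0.65
t4.40 safe xyz mm [-197.8   -1.9   65.2] F(safe) [-0.12  0.15  1.1 ] open0.650
rot to align (tool) [ 0.     -0.0004 -0.0029] q [-0.47  0.39  0.33  1.86 -0.16  0.91  1.79]
delta tool mm [-46.8   2.    0.2]
```

```bash

python3 -m handwheel '{"delta_pos":[[-5,0.5,0],[-5,0.5,0],[-5,0.5,0],[-5,0.5,0],[-5,0,0],[-5,0,0],[-5,0,0],[-5,0,0],[0,0,0],[0,0,0]],"rot":[[0,0,0],[0,0,0],[0,0,0],[0,0,0],[0,0,0],[0,0,0],[0,0,0],[0,0,0],[0,0,0],[0,0,0]],"gripper":[-0.3,-0.3,-0.3,-0.3,-0.3,-0.3,-0.3,-0.3,-0.3,-0.3]}'
python3 - <<'E'
from h import *
go(-.151,0,.065)
E
python3 -m handwheel '{"delta_pos":[[-2,0,0],[-2,0,0],[-2,0,0],[0,0,0],[0,0,0]],"rot":[[0,0,0],[0,0,0],[0,0,0],[0,0,0],[0,0,0]],"gripper":[-0.3,-0.3,-0.3,-0.3,-0.3]}'
python3 - <<'E'
from h import *
go(-.151,0,.065)
E
```

```text
time_s: 5.65
ee_pos: [0.5376, 0.1009, 0.0659]
orientation: [-0.139, 0.99, 0.0, 0.001]
contact_force: [-0.9, -0.3, -0.2]
opening: 0.649
t5.65 safe xyz mm [-156.4    0.6   65.9] F(safe) [-0.91 -0.08 -0.17] open0.649
rot to align (tool) [ 0.0006  0.0026 -0.0024] q [-0.46  0.46  0.32  1.75 -0.18  0.95  1.79]
delta tool mm [-5.4 -0.6  0.9]
time_s: 6.28
ee_pos: [0.5423, 0.1019, 0.0652]
orientation: [-0.138, 0.99, 0.0, 0.0]
contact_force: [-2.4, 0.5, 1.1]
opening: 0.65
t6.28 safe xyz mm [-151.5    0.3   65.2] F(safe) [-2.19  1.19  1.08] open0.650
rot to align (tool) [ 0.0003  0.0001 -0.0026] q [-0.46  0.48  0.32  1.74 -0.18  0.96  1.79]
delta tool mm [-0.5 -0.3  0.2]
```

The force is still at the sliding-friction level, so I'll keep going in small steps until it stops.

```bash

for i in 1 2 ; do :; done
python3 -m handwheel '{"delta_pos":[[-1.5,0,0],[-1.5,0,0],[0,0,0],[0,0,0]],"rot":[[0,0,0],[0,0,0],[0,0,0],[0,0,0]],"gripper":[-0.3,-0.3,-0.3,-0.3]}' >/dev/null
python3 -c "from h import *;rep()"
python3 -m handwheel '{"delta_pos":[[-1.5,0,0],[-1.5,0,0],[0,0,0],[0,0,0]],"rot":[[0,0,0],[0,0,0],[0,0,0],[0,0,0]],"gripper":[-0.3,-0.3,-0.3,-0.3]}' >/dev/null
python3 -c "from h import *;rep()"
```

```text
t6.78 safe xyz mm [-151.6    0.3   65. ] F(safe) [-8.02  1.47  5.52] open0.651
rot to align (tool) [ 0.001  -0.0064 -0.0023] q [-0.46  0.48  0.32  1.73 -0.18  0.97  1.79]
t7.28 safe xyz mm [-151.6    0.4   64.6] F(safe) [-13.38   1.33   9.5 ] open0.648
rot to align (tool) [ 0.0017 -0.0128 -0.0024] q [-0.46  0.48  0.32  1.73 -0.18  0.97  1.79]
```

The position has not moved from −151.6 mm while the force climbed to 13 N, so the drawer is home. I back off and rise.

```bash

python3 -m handwheel '{"delta_pos":[[10,0,0],[15,0,0],[15,0,0],[0,0,-25],[0,0,-30],[0,0,-30],[0,0,-30],[0,0,-10],[0,0,0],[0,0,0]],"rot":[[0,0,-0.0024],[0,0,0],[0,0,0],[0,0,0],[0,0,0],[0,0,0],[0,0,0],[0,0,0],[0,0,0],[0,0,0]],"gripper":[-0.3,-0.3,-0.3,-0.3,-0.3,-0.3,-0.3,-0.3,-0.3,-0.3]}' >/dev/null
python3 - <<'E'
from h import *
go(-.060,0,.190)
s=snap('top','top1.png')
g=proj(s,[L,K]).round().astype(int).tolist();b=blobs(s,g);print(b,[ray(s,x,.129).round(4) for x in b])
a=cv2.resize(s['image'][130:250,160:300],None,fx=5,fy=5,interpolation=2); cv2.imwrite('pics/crop2.png',a)
E
```

```text
t8.53 safe xyz mm [-1.864e+02  1.000e-01  1.889e+02] F(safe) [-0.26 -0.66 -1.18] open0.651
rot to align (tool) [-0.     -0.0022 -0.0004] q [-0.5   0.28  0.36  1.68 -0.1   1.2   1.73]
delta tool mm [-1.264e+02 -1.000e-01 -1.400e+00]
[(np.float64(217.65315852205006), np.float64(191.02979737783076), 29), (np.float64(236.97010372178158), np.float64(186.0045759609518), 39)] [array([0.623 , 0.1598, 0.129 ]), array([0.6393, 0.0935, 0.129 ])]
```

View pics/crop2.png

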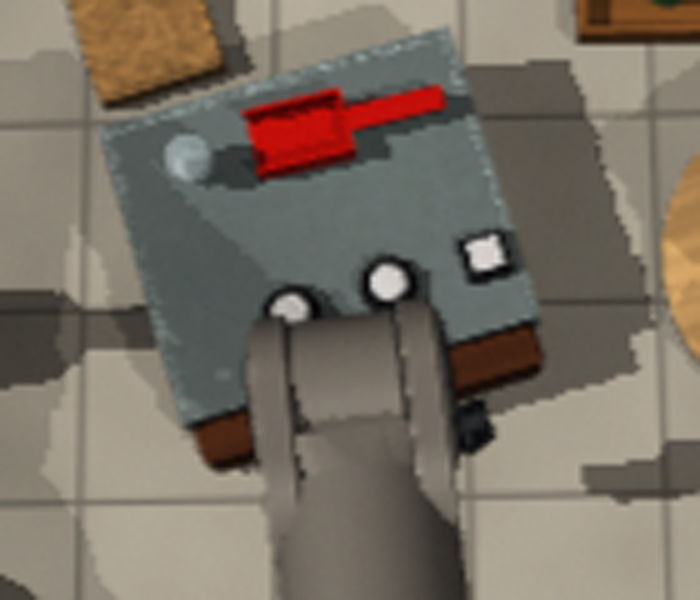

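The drawer is closed: the tray is hidden and the panel sits against the case. I move over the keys and look through the wrist camera.

```bash

python3 -m handwheel '{"delta_pos":[[-21,0,0],[-21,0,0],[-21,0,0],[-21,0,0],[-21,0,0],[-21,0,0],[0,0,10],[0,0,10],[0,0,10],[0,0,0],[0,0,0]],"rot":[[0,0,0],[0,0,0],[0,0,0],[0,0,0],[0,0,0],[0,0,0],[0,0,0],[0,0,0],[0,0,0],[0,0,0],[0,0,0]],"gripper":[-0.3,-0.3,-0.3,-0.3,-0.3,-0.3,-0.3,-0.3,-0.3,-0.3,-0.3]}' >/dev/null
python3 - <<'E'
from h import *
go(-.060,0,.140)
s,T=rep();w=snap('wrist','w2.png')
X=np.linalg.inv(w['tool_from_camera'])
for P in (L,K):
  q=X[:3,:3]@(T.T@(P-s['ee_pos']))+X[:3,3]; print('key expected px',(w['mtx']@q/q[2])[:2])
E
```

```text
t9.95 safe xyz mm [-5.960e+01  1.000e-01  1.607e+02] F(safe) [-0.73  0.36 -0.39] open0.650
rot to align (tool) [ 0.0001  0.0005 -0.0003] q [-0.44  0.56  0.34  1.35 -0.19  1.26  1.76]
delta tool mm [ 0.4 -0.1 20.7]
t9.95 safe xyz mm [-5.960e+01  1.000e-01  1.607e+02] F(safe) [-0.73  0.36 -0.39] open0.650
rot to align (tool) [ 0.0001  0.0005 -0.0003] q [-0.44  0.56  0.34  1.35 -0.19  1.26  1.76]
key expected px [312.62069859 220.90111255]
key expected px [204.87519    220.89042762]
```

View pics/w2.png

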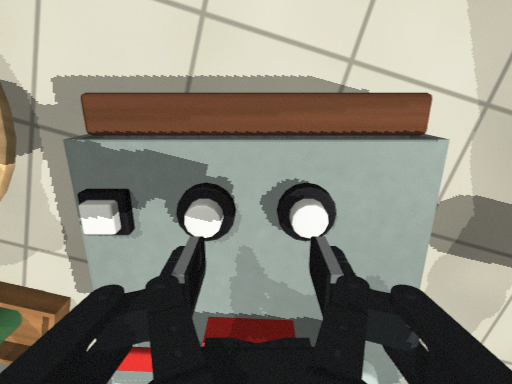

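The keys show at (204,218) and (310,218), within 3 px of where I predicted. The square key at (100,217) is well clear. I descend in small steps.

```bash

python3 -m handwheel '{"delta_pos":[[0,0,10],[0,0,10],[0,0,8],[0,0,2],[0,0,2],[0,0,0],[0,0,0]],"rot":[[0,0,0],[0,0,0],[0,0,0],[0,0,0],[0,0,0],[0,0,0],[0,0,0]],"gripper":[-0.3,-0.3,-0.3,-0.3,-0.3,-0.3,-0.3]}' >/dev/null
python3 -c "from h import *;rep()"
python3 -m handwheel '{"delta_pos":[[0,0,1],[0,0,1],[0,0,1],[0,0,0],[0,0,0]],"rot":[[0,0,0],[0,0,0],[0,0,0],[0,0,0],[0,0,0]],"gripper":[-0.3,-0.3,-0.3,-0.3,-0.3]}' >/dev/null
python3 -c "from h import *;rep()"
```

```text
t10.88 safe xyz mm [-59.3   0.  128.7] F(safe) [0.21 0.05 0.46] open0.650
rot to align (tool) [-0.      0.0007 -0.0003] q [-0.44  0.58  0.34  1.39 -0.2   1.2   1.77]
t11.50 safe xyz mm [-59.6   0.  125.3] F(safe) [-0.18 -0.3   0.17] open0.650
rot to align (tool) [-0.     -0.0001 -0.0003] q [-0.44  0.59  0.34  1.4  -0.2   1.19  1.77]
```

```bash

python3 -m handwheel '{"delta_pos":[[0,0,1],[0,0,1],[0,0,1],[0,0,0],[0,0,0]],"rot":[[0,0,0],[0,0,0],[0,0,0],[0,0,0],[0,0,0]],"gripper":[-0.3,-0.3,-0.3,-0.3,-0.3]}' >/dev/null
python3 -c "from h import *;rep()"
python3 -m handwheel '{"delta_pos":[[0,0,1],[0,0,1],[0,0,1],[0,0,0],[0,0,0]],"rot":[[0,0,0],[0,0,0],[0,0,0],[0,0,0],[0,0,0]],"gripper":[-0.3,-0.3,-0.3,-0.3,-0.3]}' >/dev/null
python3 -c "from h import *;rep()"
```

```text
t12.12 safe xyz mm [-5.950e+01  1.000e-01  1.226e+02] F(safe) [-1.76  0.26  3.06] open0.647
rot to align (tool) [ 0.      0.0004 -0.0003] q [-0.44  0.59  0.33  1.4  -0.2   1.19  1.77]
t12.75 safe xyz mm [-59.5   0.  119.7] F(safe) [-2.69  0.44  5.  ] open0.650
rot to align (tool) [ 0.      0.0004 -0.0003] q [-0.44  0.59  0.33  1.4  -0.2   1.18  1.77]
```

The force rises as two springs would (about 2.4 + 0.7 N/mm), so both keys are moving, about 3.7 mm down. I continue to the bottom and hold.

```bash

python3 -m handwheel '{"delta_pos":[[0,0,1],[0,0,1],[0,0,1],[0,0,1],[0,0,0],[0,0,0]],"rot":[[0,0,0],[0,0,0],[0,0,0],[0,0,0],[0,0,0],[0,0,0]],"gripper":[-0.3,-0.3,-0.3,-0.3,-0.3,-0.3]}' >/dev/null
python3 -c "from h import *;rep()"
python3 -m handwheel '{"delta_pos":[[0,0,1],[0,0,1],[0,0,0],[0,0,0]],"rot":[[0,0,0],[0,0,0],[0,0,0],[0,0,0]],"gripper":[-0.3,-0.3,-0.3,-0.3]}' >/dev/null
python3 -c "from h import *;rep();print(readout.get_state()['moment'])"
```

```text
t13.50 safe xyz mm [-59.5   0.  117.1] F(safe) [-3.46  0.83  9.87] open0.651
rot to align (tool) [ 0.0003  0.0009 -0.0002] q [-0.44  0.59  0.33  1.41 -0.2   1.18  1.77]
t14.00 safe xyz mm [-59.4   0.  116.9] F(safe) [-6.17  0.29 17.85] open0.653
rot to align (tool) [ 0.0006  0.0016 -0.0002] q [-0.44  0.59  0.33  1.41 -0.2   1.17  1.77]
[-0.21581045  1.55094335  0.01612001]
```

The TCP is stopped at 116.9 mm while the force rises to 18 N with no tilt, so both keys are at the bottom. I hold and take a picture during the hold.

```bash

python3 -m handwheel '{"delta_pos":[[0,0,0],[0,0,0],[0,0,0],[0,0,0],[0,0,0],[0,0,0],[0,0,0],[0,0,0],[0,0,0],[0,0,0],[0,0,0],[0,0,0],[0,0,0],[0,0,0],[0,0,0],[0,0,0],[0,0,0],[0,0,0],[0,0,0],[0,0,0]],"rot":[[0,0,0],[0,0,0],[0,0,0],[0,0,0],[0,0,0],[0,0,0],[0,0,0],[0,0,0],[0,0,0],[0,0,0],[0,0,0],[0,0,0],[0,0,0],[0,0,0],[0,0,0],[0,0,0],[0,0,0],[0,0,0],[0,0,0],[0,0,0]],"gripper":[-0.3,-0.3,-0.3,-0.3,-0.3,-0.3,-0.3,-0.3,-0.3,-0.3,-0.3,-0.3,-0.3,-0.3,-0.3,-0.3,-0.3,-0.3,-0.3,-0.3]}'
python3 - <<'E'
from h import *
rep();w=snap('wrist','w3.png')
cv2.imwrite('pics/w3c.png',cv2.resize(w['image'][150:290,150:370],None,fx=3.5,fy=3.5,interpolation=2))
E
```

```text
time_s: 16.5
ee_pos: [0.6309, 0.1272, 0.1169]
orientation: [-0.14, 0.99, 0.0, 0.001]
contact_force: [-6.7, -1.0, 17.4]
opening: 0.652
t16.50 safe xyz mm [-59.4   0.  116.9] F(safe) [-6.73  0.86 17.42] open0.652
rot to align (tool) [ 0.0006  0.0017 -0.0002] q [-0.44  0.59  0.33  1.41 -0.2   1.17  1.77]
```

View pics/w3c.png

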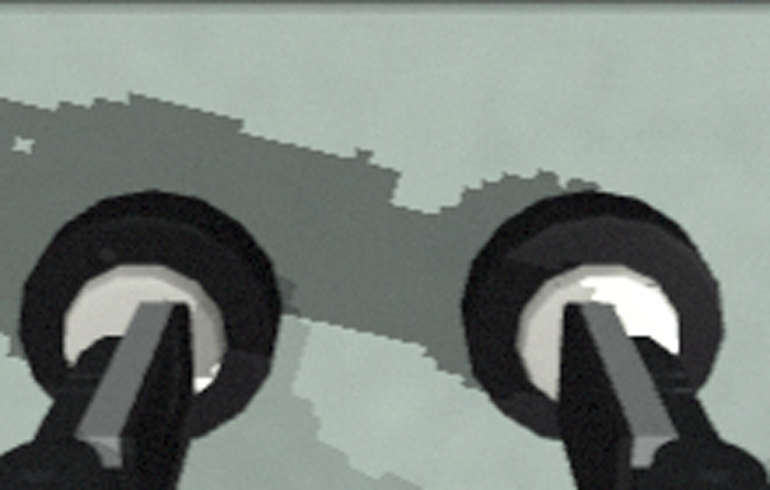

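Both tips rest inside the white key tops, and both keys are sunk equally in their housings. They have been fully down for about 3 s. After half a second more I lift straight up and back away.

```bash

python3 -m handwheel '{"delta_pos":[[0,0,0],[0,0,0],[0,0,0],[0,0,0],[0,0,-3],[0,0,-4],[0,0,-6],[0,0,-15],[0,0,-25],[0,0,-25],[20,0,-10],[30,0,0],[30,0,0],[30,0,0],[30,0,0],[20,0,0],[0,0,0],[0,0,0]],"rot":[[0,0,0],[0,0,0],[0,0,0],[0,0,0],[0,0,0],[0,0,0],[0,0,0],[0,0,0],[0,0,0],[0,0,0],[0,0,0],[0,0,0],[0,0,0],[0,0,0],[0,0,0],[0,0,0],[0,0,0],[0,0,0]],"gripper":[-0.3,-0.3,-0.3,-0.3,-0.3,-0.3,-0.3,-0.3,-0.3,-0.3,-0.3,-0.3,-0.3,-0.3,-0.3,-0.3,-0.3,-0.3]}'
python3 - <<'E'
from h import *
import pickle
d=pickle.load(open('c.pkl','rb'));rep()
for n in('top','side'):
  s=snap(n,n+'2.png');g=proj(s,[L,K]).round().astype(int).tolist()
  print(n,np.round(blobs(s,g),1).tolist(),np.round(blobs(d[n],g),1).tolist())
  if n=='side': a=s['image'][130:330,190:390]
cv2.imwrite('pics/f.png',np.hstack([cv2.resize(x,(400,400)) for x in(d['side']['image'][130:330,190:390],a)]))
E
```

```text
time_s: 18.8
ee_pos: [0.4779, 0.0832, 0.2016]
orientation: [-0.14, 0.99, 0.0, 0.001]
contact_force: [-0.3, 0.7, -0.7]
opening: 0.653
t18.80 safe xyz mm [-2.186e+02  1.000e-01  2.016e+02] F(safe) [-0.09  0.77 -0.67] open0.653
rot to align (tool) [-0.0001  0.0015 -0.0002] q [-0.52  0.2   0.36  1.74 -0.08  1.21  1.72]
top [[217.5, 191.8, 42.0], [237.0, 186.0, 39.0]] [[217.4, 191.9, 41.0], [237.0, 186.0, 38.0]]
side [[246.8, 171.3, 24.0], [253.9, 181.9, 31.0]] [[246.7, 171.2, 28.0], [253.9, 181.9, 31.0]]
```

View pics/f.png

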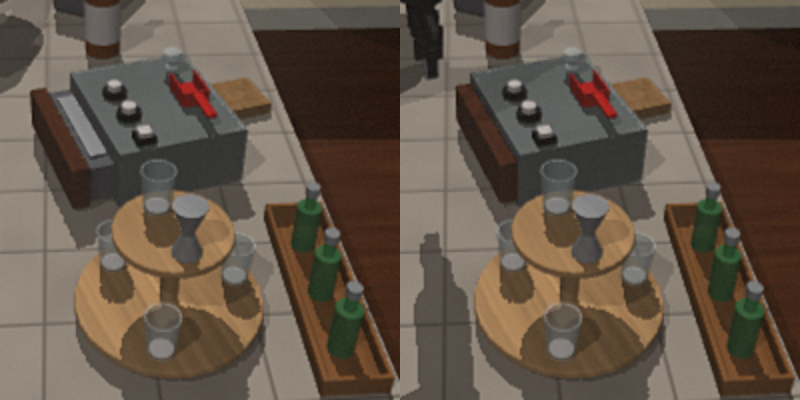

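Before and after match: the keys are back up (their pixels agree to 0.1), the drawer is home, and the glasses, jigger, stopper and scoop in the crop have not moved. The arm is clear.

```bash
python3 -c "from h import *;r.job_done()"
```

```text
the job is handed in; nothing more can be done
```

I locked the bar safe and handed the job in at about 19 s of robot time; no verdict is reported.

- **Drawer:** I pushed it in with the open fingertips until it stopped dead, with the tool holding at −151.6 mm while the force rose to 13 N. Later pictures show it closed.
- **Round keys:** I pressed both together, one fingertip on each, and held them at the bottom for about 3.5 s at 17–18 N in total with no tilt. Then I let them up.
- **Last checks:** In the top and side views both round keys are back within 0.1 px of where they started. In the side-view crop the square key, glasses, jigger, stopper and scoop look unchanged; the rum bottle shows only in part and also looks unmoved. The arm is clear of everything, and its force reading is down to noise.
- **Not measured directly:** Key travel had to be inferred from the spring forces, the stop and a wrist picture. The force-based estimate at the bottom was about 6.5 mm, though the hard stop suggests the full 8 mm. No check failed.

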